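Load the drinking-chocolate capsule and clamp it

ROBOT

A 6-joint arm with a two-finger parallel gripper is mounted at the origin on the work surface. World frame = base frame: x ahead of the robot, y to its left, z up, the work surface at z = 0. Lengths are in m, angles in rad, forces in N, time in s.
With the tool pointing down it reaches from about 0.275 to 0.725 m from the base axis. Payload 5.6 kg.
Tool frame: the origin (TCP) lies on the centre line of the jaws, within the pads' length; the fingertips stand arm.tips_ahead ahead of it and the grasp point (between the pads) lies 5 mm behind it (arm.tips_ahead is the distance from the TCP to the fingertips, in m); z points along the fingers, y is the line along which they close (so a half turn about z gives the same grasp; the last joint's range is limited). The gripper opens to 85 mm and grips with 20 to 120 N. Pads are 22 mm wide; open, the fingers measure 114 mm over their backs; the gripper's body (76 mm by 85 mm) begins 54 mm behind the grasp point. The pads swing forward as they close: fully open they stand 13 mm farther back than shut.
Start: joints at [-0.91, 0.255, 0.108, 0, -1.424, -0.285], TCP at [0.202, -0.512, 0.245] pointing down, gripper open.
Joint ranges: [-2.95, 2.95], [-1.21, 1.97], [-1.09, 1.5], [-2.87, 1.71], [-2.94, -0.07], [-3.05, 3.05]. Speed limits (rad/s): [2.57, 2.57, 3.14, 3.14, 3.14, 3.14].

INTERFACE

Orientations are given as a 3x3 rotation matrix whose columns are the frame's x, y, z axes.
In Python, from bench import arm gives the robot as it stands.
- The arm moves only by the tool play_rows, never from a script. Its argument "deltas" is a list of rows, each an object of numbers: "gripper": the opening, from -1 (shut) to 1 (fully open); "tx", "ty", "tz": the shift along the tool's x, y, z in m; "roll": the turn about the tool's z in rad. In form: [{"gripper": .., "tx": .., "ty": .., "tz": .., "roll": ..}, ...]. A call has 1 to 12 rows; each row is the pose to reach, as a shift and turn from the pose commanded when the call began, along the tool's axes at that moment; what a row does not reach only later rows make up. A row lasts 1/8 s, in which the tool goes at most 62.5 mm and 10.7 degrees, less where a joint would pass 70% of its speed; a pose out of reach is approached as far as the arm can. A call with a gripper value outside its range is refused whole. The fingers move at their own pace and stop on an object; "squeeze" is the grip in N (left out, the last holds). Time passes only in rows, so rows that repeat a pose let the fingers close. It gives the time, the measured TCP pose, the force, the opening and the grip force at its end, in the units of the state.
- arm.read_state(): the state, without advancing time (a new reading comes with each control period).
- arm.read_camera(name): name is "side" or "top"; returns (picture, depth): 384x512x3 uint8, red, green, blue; 384x512 float32, m along the optical axis (not along the pixel's ray), 0 where there is no reading.
- arm.camera_info(name): a dict with "fovy" (degrees; the focal length in pixels is half the picture's height over the tangent of half this angle, whatever the lens; pixels are square), "cx", "cy" (the principal point, pixels), "extrinsics" (4x4, takes a point from camera to world coordinates). Camera axes: x right, y up, looking along -z (the intrinsics and any distortion apply to the point x, -y, -z); pixel columns grow to the right and rows downward; lengths in m; the calibration is good to about 2 mm. A picture is of the moment at which its call begins. camera_info takes no time and is no camera call.
- arm.sign_off(): hands the job in; it is judged then, once.
The state is a dict: "clock": time; "qpos": joint angles; "joint_velocities": joint speeds; "effort": joint torques, N m; "eef_pos": TCP position; "tcp_rot": TCP orientation; "ft_force": force on the tool from outside, world axes, zero at the start; "torque": the same for the moment, N m; "finger_gap": finger opening in m; "finger_force": force on a finger pad.
Only numpy, scipy, OpenCV 4.12 (cv2) and the standard library are available. Lean on these libraries where they do the work, as an engineer would, in place of code of your own. Each camera call takes 0.05 s, during which the arm holds its last target. There are 200 camera calls.

TASK

Get the tasting counter's brew head ready for a hot chocolate: stand the tall capsule (not one of the small ones) upright, foil lid up, in the funnel-shaped cradle and let go of it, then swing the hinged clamp all the way down so that it presses the capsule home. The clamp must stay shut.

Things in the scene. Friction and masses are not known exactly. Their poses are not given: they have to be found in the camera images.
- capsule: Tall black plastic capsule, silver foil lid, 68 mm tall, about 80 g, standing loose on the counter. Round: belt 50 mm in diameter from 28 to 68 mm above its underside; below it narrows to 38 mm at 20 mm and 32 mm at the underside. Origin: centre of underside; z up to the lid. Two small capsules (38 mm wide, 30 mm tall) stand 100 mm or more away.
- brewer: Brew head, mm. Origin: cradle axis at counter level, z up, yaw varies. Cradle: funnel, rim z 70, inside 68 wide, 43 at z 52. Sprung plunger in it holds capsule's underside at z 50; 4 N presses it to 38 (home). Base x -75..75, y -165..75, to z 30. Hinge axis along x at y -130, z 112. Spout (z 136), cup at x 55..190, y -150..-20. Raised clamp is on the -y side: keep gripper's long side along x.
- clamp (a joint): Clamp angle, rad. 0 = shut against its stop, arm level along the brewer's +y over the cradle; grows as it lifts; 1.57 upright, stop at 1.6. Starts at 1.35 to 1.58. Friction hinge: stays where left, also when shut on the capsule; 3 to 6 N at the handle moves it. Its pad meets the lid at about 0.09 and presses the capsule home as it shuts.
- clamp_grip (a point): Centre of the round black handle bar at the clamp's free end: 18 mm thick, 108 mm long, along the brewer's x; the 32 mm wide flat arm joins it in the middle, its outer face 3 mm inside the bar's. At clamp angle a, in brewer axes (mm): y = -130 + 180 cos a - 16 sin a, z = 112 + 180 sin a + 16 cos a. Push it from the outer (upper when shut) side with closed fingers, or pinch it.

How it is judged:
By the outcome, as a careful person would: the job done as asked, in the order asked, and still so for the second after the job is handed in, with the robot touching nothing.
It also fails if it takes over 59 s, if anything falls off the work surface, if the arm or the gripper's body presses on something with over 40 N, if the wrist force passes 120 N, or if a joint passes its speed limit or range.

## Working session

There is one attempt and no reset: what is moved stays moved. The work goes in short steps, Python scripts to look and compute and a tool call to move; the robot and the scene stay as the last step left them, time stands still between calls to the robot, and variables do not carry over. Pictures are saved under pics/ and viewed, at most 10 in all, crops included, and the job is handed in when it is done.

Besides the shell and the picture viewer there is one more tool, called by a JSON object that holds its "name" and its "arguments". play_rows: Moves the arm, as the interface text tells. Its arguments: {"type":"object","properties":{"deltas":{"type":"array","items":{"type":"object","properties":{"gripper":{"type":"number"},"tx":{"type":"number"},"ty":{"type":"number"},"tz":{"type":"number"},"roll":{"type":"number"}}}},"squeeze":{"type":"number"}},"required":["deltas"]}

```bash
ls; mkdir -p pics; cat > h.py <<'E'
import numpy as np, cv2
from bench import arm
def cam(n):
    i=arm.camera_info(n); f=192/np.tan(np.radians(i["fovy"])/2); return i,f
def pts(n,d):
    i,f=cam(n); v,u=np.mgrid[0:384,0:512]
    P=np.stack([(u-i["cx"])/f*d,-(v-i["cy"])/f*d,-d,np.ones_like(d)],-1)
    return (P@np.array(i["extrinsics"]).T)[...,:3]
E
python3 - <<'E'
from h import *
for n in("side","top"):
    p,d=arm.read_camera(n); np.savez(f"{n}0.npz",p=p,d=d); cv2.imwrite(f"pics/{n}0.png",p[...,::-1])
    print(n,{k:(np.round(v,3).tolist() if k=="extrinsics" else v) for k,v in arm.camera_info(n).items()})
s=arm.read_state(); print(s, arm.tips_ahead)
E
```

```text
pics
side {'fovy': 57.96143138661956, 'cx': 258.73308545749273, 'cy': 191.65660337880786, 'extrinsics': [[-0.726, 0.427, -0.54, 0.215], [-0.688, -0.441, 0.576, 0.408], [0.008, 0.789, 0.614, 0.494], [0.0, 0.0, 0.0, 1.0]]}
top {'fovy': 42.40049373666305, 'cx': 256.1760248261724, 'cy': 193.96353225809818, 'extrinsics': [[-0.116, 0.97, -0.212, 0.336], [-0.993, -0.114, 0.019, 0.031], [-0.006, 0.212, 0.977, 1.237], [0.0, 0.0, 0.0, 1.0]]}
{'clock': 0.1, 'qpos': array([-9.10428341e-01,  2.55668637e-01,  1.07137071e-01, -4.30022079e-04,
       -1.42389165e+00, -2.84612098e-01]), 'joint_velocities': array([-0.00075929, -0.00161698,  0.00367145,  0.0009612 , -0.00013206,
        0.00073463]), 'effort': array([-4.91045372e-03, -3.87602019e+01,  2.38472253e+01,  5.37813261e+00,
       -3.83454520e-03,  8.47090632e-06]), 'eef_pos': array([ 0.20174449, -0.51121473,  0.24449637]), 'tcp_rot': array([[-9.30253704e-01, -3.66916351e-01, -6.61976386e-04],
       [-3.66916945e-01,  9.30252420e-01,  1.54578652e-03],
       [ 4.86307868e-05,  1.68086399e-03, -9.99998586e-01]]), 'ft_force': array([ 0.47952546,  0.19393028, -0.48611934]), 'torque': array([ 0.00460753, -0.01672373,  0.01771074]), 'finger_force': 0.0, 'finger_gap': 0.0852577581840026} 0.014
```

View pics/top0.png

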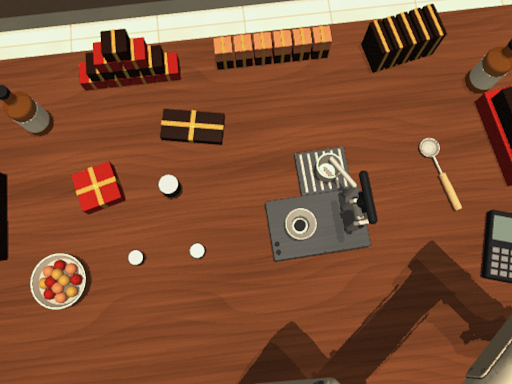

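View pics/side0.png

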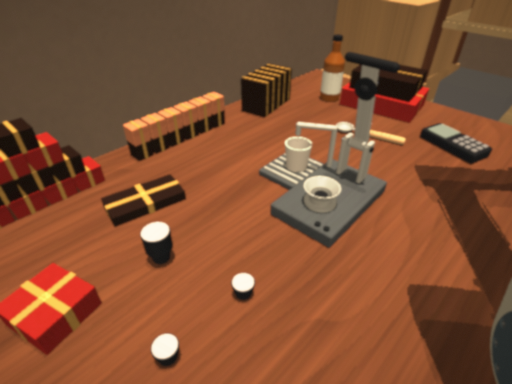

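The top view shows the tall capsule's lid at about (169,185), the cradle at (300,223), and the base with corners near (266,202), (276,260), (369,246) and (358,192). The raised clamp's handle is at about (368,197). The small capsules are at (136,257) and (197,251).

```bash
python3 - <<'E'
from h import *
D={}
for n in("top","side"):
    z=np.load(n+"0.npz"); D[n]=(z["p"].astype(int),pts(n,z["d"]),z["d"])
def ray(n,u,v,zz):
    i,f=cam(n);E=np.array(i["extrinsics"]);r=E[:3,:3]@[(u-i["cx"])/f,-(v-i["cy"])/f,-1];o=E[:3,3];return o+r*(zz-o[2])/r[2]
def blob(n,u0,v0,r,zlo,zhi,bright,zz):
    p,P,d=D[n];v,u=np.mgrid[0:384,0:512]
    m=(np.hypot(u-u0,v-v0)<r)&(p.min(-1)>bright)&(P[...,2]>zlo)&(P[...,2]<zhi)
    c=max(cv2.findContours(m.astype(np.uint8),0,1)[0],key=cv2.contourArea)
    e=cv2.fitEllipse(c); q=P[m]
    print(n,"ell",np.round(e[0],1),np.round(e[1],1),"ray",ray(n,*e[0],zz).round(4),"depth med",np.median(q,0).round(4),"mid",((q.min(0)+q.max(0))/2).round(4))
blob("top",169,185,16,.055,.08,140,.068)
blob("side",156,232,22,.055,.08,140,.068)
blob("top",300,223,25,.055,.08,90,.07)
blob("side",322,190,28,.055,.08,90,.07)
p,P,d=D["top"]
m=((abs(P[...,2]-.03)<.006)&(P[...,0]>.2)&(P[...,0]<.6)&(p.max(-1)-p.min(-1)<30)).astype(np.uint8)
m[:190]=0;m[270:]=0;m[:,:255]=0;m[:,385:]=0
q=P[m>0][:,:2]
c=max(cv2.findContours(m,0,1)[0],key=cv2.contourArea)[:,0]
qq=np.array([ray("top",u,v,.03)[:2] for u,v in c],np.float32)
r=cv2.minAreaRect(qq);print("base",r,cv2.boxPoints(r).round(4).tolist())
for n,zl in(("top",.25),("side",.25)):
    p,P,d=D[n]
    m=(d>0)&(P[...,2]>zl)&(P[...,2]<.4)&(p.max(-1)<70)&(P[...,0]>.2)&(P[...,0]<.6)&(P[...,1]>-.4)&(P[...,1]<0)
    k=cv2.connectedComponentsWithStats(m.astype(np.uint8))
    for j in range(1,k[0]):
        if k[2][j,4]>40:
            q=P[k[1]==j];w,V=np.linalg.eigh(np.cov(q.T));print(n,k[2][j],"mean",q.mean(0).round(4),q.min(0).round(3),q.max(0).round(3),"axis",V[:,2].round(3))
E
```

```text
top ell [167.9 183.9] [17.9 18.5] ray [0.6395 0.2181 0.068 ] depth med [0.6392 0.2181 0.0691] mid [0.6398 0.2177 0.0683]
side ell [154.5 231.4] [18.2 28.3] ray [0.643 0.216 0.068] depth med [0.6398 0.2174 0.0712] mid [0.6406 0.2157 0.0705]
top ell [300.9 222.9] [29.9 30.6] ray [ 0.5065 -0.0896  0.07  ] depth med [ 0.5106 -0.0923  0.0658] mid [ 0.5066 -0.0897  0.0657]
side ell [321.6 187.7] [23.7 35.7] ray [ 0.5056 -0.0881  0.07  ] depth med [ 0.5139 -0.1045  0.0669] mid [ 0.5068 -0.0899  0.0647]
base ((0.507919430732727, -0.13287146389484406), (0.14984942972660065, 0.23746569454669952), 2.268232583999634) [[0.4284000098705292, -0.01720000058412552], [0.43779999017715454, -0.25450000166893005], [0.5874999761581421, -0.2485000044107437], [0.5781000256538391, -0.011300000362098217]]
top [358 171  19  53 534] mean [ 0.5086 -0.2006  0.2933] [ 0.457 -0.211  0.25 ] [ 0.561 -0.193  0.305] axis [-0.999 -0.042 -0.003]
side [345  53  55  20 512] mean [ 0.5048 -0.1971  0.2962] [ 0.457 -0.209  0.286] [ 0.56  -0.192  0.304] axis [-0.998 -0.058 -0.007]
side [355  76  22  14 160] mean [ 0.5087 -0.1975  0.2569] [ 0.49  -0.215  0.25 ] [ 0.531 -0.193  0.265] axis [-0.994 -0.105 -0.025]
```

{"name": "play_rows", "arguments": {"deltas": [{"tx": -0.03,"ty": 0.04,"roll": -0.1,"gripper": 1},{"tx": -0.064,"ty": 0.086,"roll": -0.2,"gripper": 1},{"tx": -0.096,"ty": 0.129,"roll": -0.3,"gripper": 1},{"tx": -0.128,"ty": 0.172,"roll": -0.4,"gripper": 1},{"tx": -0.16,"ty": 0.215,"roll": -0.5,"gripper": 1},{"tx": -0.192,"ty": 0.258,"roll": -0.62,"gripper": 1},{"tx": -0.224,"ty": 0.301,"roll": -0.74,"gripper": 1},{"tx": -0.274,"ty": 0.325,"roll": -0.86,"gripper": 1},{"tx": -0.325,"ty": 0.349,"roll": -0.98,"gripper": 1},{"tx": -0.375,"ty": 0.373,"roll": -1.1,"gripper": 1},{"tx": -0.425,"ty": 0.398,"roll": -1.2,"gripper": 1},{"tx": -0.475,"ty": 0.422,"roll": -1.236,"gripper": 1}]}}

```text
validation failed for argument at $.de...
```

{"name": "play_rows", "arguments": {"deltas": [{"gripper": 1.0,"tx": -0.03,"ty": 0.04,"tz": 0.0,"roll": -0.1}]}}

```text
clock: 0.22
eef_pos: [0.2148, -0.4639, 0.2435]
tcp_rot: [[-0.889, -0.457, -0.002], [-0.457, 0.889, 0.002], [0.001, 0.003, -1.0]]
ft_force: [0.7, 0.3, 0.1]
finger_gap: 0.0857
finger_force: 0.0
```

{"name": "play_rows", "arguments": {"deltas": [{"gripper": 1.0,"tx": -0.037,"ty": 0.04,"tz": 0.0,"roll": -0.1},{"gripper": 1.0,"tx": -0.073,"ty": 0.08,"tz": 0.0,"roll": -0.2},{"gripper": 1.0,"tx": -0.11,"ty": 0.12,"tz": 0.0,"roll": -0.3},{"gripper": 1.0,"tx": -0.146,"ty": 0.16,"tz": 0.0,"roll": -0.4},{"gripper": 1.0,"tx": -0.183,"ty": 0.2,"tz": 0.0,"roll": -0.5},{"gripper": 1.0,"tx": -0.219,"ty": 0.239,"tz": 0.0,"roll": -0.6},{"gripper": 1.0,"tx": -0.271,"ty": 0.258,"tz": 0.01,"roll": -0.7},{"gripper": 1.0,"tx": -0.323,"ty": 0.277,"tz": 0.02,"roll": -0.8},{"gripper": 1.0,"tx": -0.375,"ty": 0.296,"tz": 0.03,"roll": -0.9},{"gripper": 1.0,"tx": -0.427,"ty": 0.315,"tz": 0.04,"roll": -1.0},{"gripper": 1.0,"tx": -0.479,"ty": 0.334,"tz": 0.05,"roll": -1.1},{"gripper": 1.0,"tx": -0.531,"ty": 0.353,"tz": 0.06,"roll": -1.136}]}}

```text
clock: 1.72
eef_pos: [0.5262, 0.0951, 0.1845]
tcp_rot: [[0.043, -0.999, -0.001], [-0.999, -0.043, -0.0], [0.0, 0.001, -1.0]]
ft_force: [1.4, -0.8, 0.2]
finger_gap: 0.0849
finger_force: 0.0
```

{"name": "play_rows", "arguments": {"deltas": [{"gripper": 1.0,"tx": -0.03,"ty": -0.03,"tz": 0.015,"roll": 0.0},{"gripper": 1.0,"tx": -0.06,"ty": -0.06,"tz": 0.03,"roll": 0.0},{"gripper": 1.0,"tx": -0.09,"ty": -0.09,"tz": 0.045,"roll": 0.0},{"gripper": 1.0,"tx": -0.118,"ty": -0.119,"tz": 0.06,"roll": 0.0},{"gripper": 1.0,"tx": -0.118,"ty": -0.119,"tz": 0.07,"roll": 0.0},{"gripper": 1.0,"tx": -0.118,"ty": -0.119,"tz": 0.07,"roll": 0.0}]}}

```text
clock: 2.48
eef_pos: [0.6385, 0.2159, 0.1136]
tcp_rot: [[0.041, -0.999, -0.003], [-0.999, -0.041, -0.002], [0.001, 0.003, -1.0]]
ft_force: [0.2, -0.6, 0.2]
finger_gap: 0.0855
finger_force: 0.0
```

{"name": "play_rows", "arguments": {"deltas": [{"gripper": 1.0,"tx": -0.002,"ty": -0.0015,"tz": 0.025,"roll": 0.0},{"gripper": 1.0,"tx": -0.002,"ty": -0.0015,"tz": 0.05,"roll": 0.0},{"gripper": 1.0,"tx": -0.002,"ty": -0.0015,"tz": 0.07,"roll": 0.0},{"gripper": 1.0,"tx": -0.002,"ty": -0.0015,"tz": 0.07,"roll": 0.0},{"gripper": -1.0,"tx": -0.002,"ty": -0.0015,"tz": 0.07,"roll": 0.0},{"gripper": -1.0,"tx": -0.002,"ty": -0.0015,"tz": 0.07,"roll": 0.0},{"gripper": -1.0,"tx": -0.002,"ty": -0.0015,"tz": 0.07,"roll": 0.0},{"gripper": -1.0,"tx": -0.002,"ty": -0.0015,"tz": 0.07,"roll": 0.0},{"gripper": -1.0,"tx": -0.002,"ty": -0.0015,"tz": 0.07,"roll": 0.0},{"gripper": -1.0,"tx": -0.002,"ty": -0.0015,"tz": 0.07,"roll": 0.0}], "squeeze": 40}}

```text
clock: 3.72
eef_pos: [0.6415, 0.2186, 0.0471]
tcp_rot: [[0.041, -0.999, 0.002], [-0.999, -0.041, 0.001], [-0.0, -0.002, -1.0]]
ft_force: [-1.8, -0.2, 6.8]
finger_gap: 0.049
finger_force: 40.9
```

{"name": "play_rows", "arguments": {"deltas": [{"gripper": -1.0,"tx": 0.0,"ty": 0.0,"tz": -0.02,"roll": 0.0},{"gripper": -1.0,"tx": 0.0,"ty": 0.0,"tz": -0.05,"roll": 0.0},{"gripper": -1.0,"tx": 0.02,"ty": 0.01,"tz": -0.09,"roll": 0.0},{"gripper": -1.0,"tx": 0.06,"ty": 0.03,"tz": -0.12,"roll": 0.0},{"gripper": -1.0,"tx": 0.1,"ty": 0.05,"tz": -0.125,"roll": 0.0},{"gripper": -1.0,"tx": 0.14,"ty": 0.07,"tz": -0.125,"roll": 0.0},{"gripper": -1.0,"tx": 0.18,"ty": 0.09,"tz": -0.125,"roll": 0.0},{"gripper": -1.0,"tx": 0.22,"ty": 0.11,"tz": -0.125,"roll": 0.0},{"gripper": -1.0,"tx": 0.26,"ty": 0.13,"tz": -0.125,"roll": 0.0},{"gripper": -1.0,"tx": 0.29,"ty": 0.142,"tz": -0.125,"roll": 0.0},{"gripper": -1.0,"tx": 0.302,"ty": 0.148,"tz": -0.125,"roll": 0.0},{"gripper": -1.0,"tx": 0.302,"ty": 0.148,"tz": -0.125,"roll": 0.0}]}}

```text
clock: 5.22
eef_pos: [0.5053, -0.0897, 0.1705]
tcp_rot: [[0.04, -0.999, 0.0], [-0.999, -0.04, 0.0], [-0.0, -0.0, -1.0]]
ft_force: [-0.2, 0.0, -1.0]
finger_gap: 0.0488
finger_force: 41.5
```

```bash
python3 - <<'E'
from h import *
p,d=arm.read_camera("side"); np.savez("side1.npz",p=p,d=d)
cv2.imwrite("pics/side1.png",cv2.resize(p[90:270,220:440,::-1],None,fx=3,fy=3))
s=arm.read_state(); print(s["eef_pos"],s["ft_force"],s["torque"])
E
```

```text
[ 0.50559856 -0.0891343   0.170373  ] [-0.25894953 -0.05618834 -0.96189691] [ 0.01195074 -0.04616031  0.0122117 ]
```

View pics/side1.png

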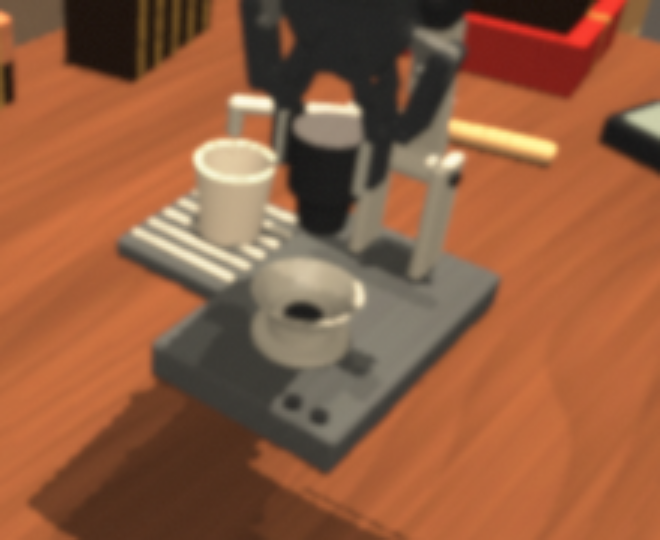

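The capsule hangs upright in the jaws, with its lid near crop pixel (328,128) and the cradle rim at about (308,288), clear below it. I'll lower it now.

{"name": "play_rows", "arguments": {"deltas": [{"gripper": -1.0,"tx": 0.0,"ty": -0.0005,"tz": 0.015,"roll": 0.0},{"gripper": -1.0,"tx": 0.0,"ty": -0.0005,"tz": 0.03,"roll": 0.0},{"gripper": -1.0,"tx": 0.0,"ty": -0.0005,"tz": 0.045,"roll": 0.0},{"gripper": -1.0,"tx": 0.0,"ty": -0.0005,"tz": 0.055,"roll": 0.0},{"gripper": -1.0,"tx": 0.0,"ty": -0.0005,"tz": 0.062,"roll": 0.0},{"gripper": -1.0,"tx": 0.0,"ty": -0.0005,"tz": 0.068,"roll": 0.0},{"gripper": -1.0,"tx": 0.0,"ty": -0.0005,"tz": 0.072,"roll": 0.0},{"gripper": -1.0,"tx": 0.0,"ty": -0.0005,"tz": 0.072,"roll": 0.0}]}}

```text
clock: 6.28
eef_pos: [0.5059, -0.0894, 0.0982]
tcp_rot: [[0.041, -0.999, -0.0], [-0.999, -0.041, -0.0], [0.0, 0.0, -1.0]]
ft_force: [0.0, 0.3, -0.2]
finger_gap: 0.049
finger_force: 41.5
```

{"name": "play_rows", "arguments": {"deltas": [{"gripper": -1.0,"tx": 0.0,"ty": 0.0,"tz": 0.002,"roll": 0.0},{"gripper": -1.0,"tx": 0.0,"ty": 0.0,"tz": 0.003,"roll": 0.0},{"gripper": -1.0,"tx": 0.0,"ty": 0.0,"tz": 0.003,"roll": 0.0}]}}

```text
clock: 6.65
eef_pos: [0.5063, -0.0893, 0.0956]
tcp_rot: [[0.041, -0.999, 0.001], [-0.999, -0.041, -0.0], [0.0, -0.001, -1.0]]
ft_force: [0.7, -1.1, 1.3]
finger_gap: 0.049
finger_force: 41.7
```

{"name": "play_rows", "arguments": {"deltas": [{"gripper": 0.3,"tx": 0.0,"ty": 0.0,"tz": 0.0,"roll": 0.0},{"gripper": 0.6,"tx": 0.0,"ty": 0.0,"tz": 0.0,"roll": 0.0},{"gripper": 0.7,"tx": 0.0,"ty": 0.0,"tz": 0.0,"roll": 0.0},{"gripper": 0.7,"tx": 0.0,"ty": 0.0,"tz": 0.0,"roll": 0.0},{"gripper": 0.7,"tx": 0.0,"ty": 0.0,"tz": -0.01,"roll": 0.0},{"gripper": 0.7,"tx": 0.0,"ty": 0.0,"tz": -0.03,"roll": 0.0},{"gripper": 0.7,"tx": 0.0,"ty": 0.0,"tz": -0.06,"roll": 0.0},{"gripper": 0.7,"tx": 0.0,"ty": 0.0,"tz": -0.1,"roll": 0.0},{"gripper": 0.7,"tx": -0.03,"ty": 0.0,"tz": -0.13,"roll": 0.0},{"gripper": 0.7,"tx": -0.06,"ty": 0.0,"tz": -0.15,"roll": 0.0},{"gripper": 0.7,"tx": -0.08,"ty": 0.0,"tz": -0.16,"roll": 0.0},{"gripper": -1.0,"tx": -0.08,"ty": 0.0,"tz": -0.16,"roll": 0.0}]}}

```text
clock: 8.15
eef_pos: [0.5031, -0.0084, 0.2569]
tcp_rot: [[0.043, -0.999, 0.003], [-0.999, -0.043, 0.001], [-0.0, -0.003, -1.0]]
ft_force: [-0.3, 0.2, 0.4]
finger_gap: 0.0562
finger_force: 0.0
```

```bash
python3 - <<'E'
from h import *
p,d=arm.read_camera("side"); np.savez("side2.npz",p=p,d=d)
cv2.imwrite("pics/side2.png",cv2.resize(p[30:270,220:440,::-1],None,fx=2.4,fy=2.4))
P=pts("side",d)
m=(d>0)&(P[...,2]>.105)&(P[...,2]<.13)&(p.min(-1)>110)&(np.hypot(P[...,0]-.506,P[...,1]+.089)<.05)
q=P[m];w,V=np.linalg.eigh(np.cov(q.T));print(len(q),((q.min(0)+q.max(0))/2).round(4),np.median(q,0).round(4),"normal",V[:,0].round(3))
s=arm.read_state(); print(s["eef_pos"],s["ft_force"])
E
```

```text
291 [ 0.5068 -0.0903  0.1146] [ 0.5052 -0.0891  0.1211] normal [0.015 0.016 1.   ]
[ 0.50270713 -0.00906491  0.25600426] [-0.12388044 -0.26091759 -0.9680703 ]
```

View pics/side2.png

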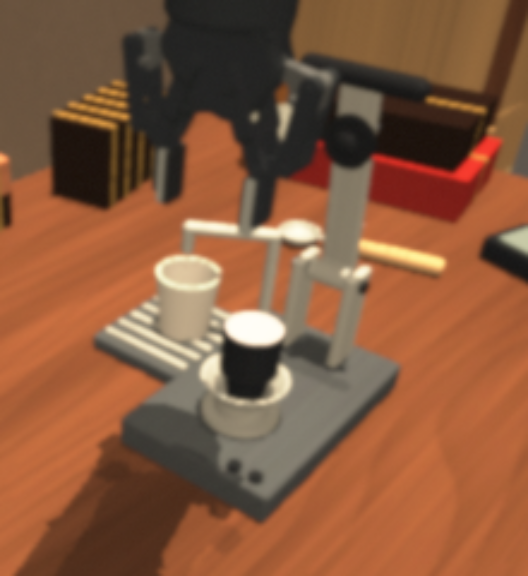

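The capsule stands upright in the cradle, with its lid at crop pixel (254,328), z about 0.12 m and level. The jaws are clear, and the handle bar is at crop (365,78). Next I'll take the closed fingers over the bar to its outer side.

{"name": "play_rows", "arguments": {"deltas": [{"gripper": -1.0,"tx": 0.0,"ty": 0.0,"tz": -0.04,"roll": 0.0},{"gripper": -1.0,"tx": 0.0,"ty": 0.0,"tz": -0.09,"roll": 0.0},{"gripper": -1.0,"tx": 0.0,"ty": 0.0,"tz": -0.1,"roll": 0.0},{"gripper": -1.0,"tx": 0.05,"ty": 0.0,"tz": -0.1,"roll": 0.0},{"gripper": -1.0,"tx": 0.1,"ty": 0.0,"tz": -0.1,"roll": 0.0},{"gripper": -1.0,"tx": 0.15,"ty": 0.0,"tz": -0.1,"roll": 0.0},{"gripper": -1.0,"tx": 0.2,"ty": 0.0,"tz": -0.1,"roll": 0.0},{"gripper": -1.0,"tx": 0.23,"ty": 0.0,"tz": -0.1,"roll": 0.0},{"gripper": -1.0,"tx": 0.23,"ty": 0.0,"tz": -0.09,"roll": 0.0},{"gripper": -1.0,"tx": 0.23,"ty": 0.0,"tz": -0.06,"roll": 0.0},{"gripper": -1.0,"tx": 0.23,"ty": 0.0,"tz": -0.044,"roll": 0.0},{"gripper": -1.0,"tx": 0.23,"ty": 0.0,"tz": -0.044,"roll": 0.0}]}}

```text
clock: 9.7
eef_pos: [0.511, -0.2385, 0.2973]
tcp_rot: [[0.041, -0.999, -0.004], [-0.999, -0.041, 0.001], [-0.002, 0.004, -1.0]]
ft_force: [-0.4, -0.0, -0.2]
finger_gap: 0.0003
finger_force: 0.0
```

{"name": "play_rows", "arguments": {"deltas": [{"gripper": -1.0,"tx": -0.01,"ty": 0.0,"tz": 0.0,"roll": 0.0},{"gripper": -1.0,"tx": -0.017,"ty": 0.0,"tz": 0.0,"roll": 0.0},{"gripper": -1.0,"tx": -0.025,"ty": 0.0,"tz": 0.0,"roll": 0.0},{"gripper": -1.0,"tx": -0.038,"ty": 0.0,"tz": 0.002,"roll": 0.0},{"gripper": -1.0,"tx": -0.05,"ty": 0.0,"tz": 0.005,"roll": 0.0},{"gripper": -1.0,"tx": -0.067,"ty": 0.0,"tz": 0.01,"roll": 0.0},{"gripper": -1.0,"tx": -0.083,"ty": 0.0,"tz": 0.017,"roll": 0.0},{"gripper": -1.0,"tx": -0.098,"ty": 0.0,"tz": 0.026,"roll": 0.0},{"gripper": -1.0,"tx": -0.113,"ty": 0.0,"tz": 0.037,"roll": 0.0},{"gripper": -1.0,"tx": -0.12,"ty": 0.0,"tz": 0.043,"roll": 0.0},{"gripper": -1.0,"tx": -0.127,"ty": 0.0,"tz": 0.049,"roll": 0.0},{"gripper": -1.0,"tx": -0.127,"ty": 0.0,"tz": 0.049,"roll": 0.0}]}}

```text
clock: 11.2
eef_pos: [0.5065, -0.1118, 0.2495]
tcp_rot: [[0.041, -0.999, -0.001], [-0.999, -0.041, 0.0], [-0.001, 0.001, -1.0]]
ft_force: [-0.0, -0.1, 0.2]
finger_gap: 0.0002
finger_force: 0.0
```

```bash
python3 - <<'E'
from h import *
p,d=arm.read_camera("side"); np.savez("side3.npz",p=p,d=d)
cv2.imwrite("pics/side3.png",cv2.resize(p[30:270,220:440,::-1],None,fx=2.4,fy=2.4))
E
```

```text
(no output)
```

View pics/side3.png

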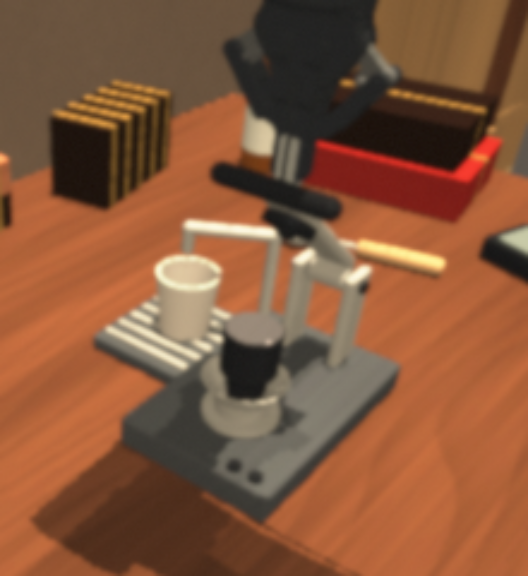

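The clamp has moved, and the bar is now at crop (275,190) with the fingers behind it. The capsule is still standing. I'll measure the bar before pressing from above.

```bash
python3 - <<'E'
from h import *
z=np.load("side3.npz");p=z["p"];P=pts("side",z["d"])
m=(p.max(-1)<75)&(abs(P[...,0]-.506)<.056)&(P[...,1]>-.105)&(P[...,1]<.05)&(P[...,2]>.2)&(P[...,2]<.27)
q=P[m];print(len(q),q.min(0).round(4),q.max(0).round(4),np.median(q,0).round(4))
E
```

```text
563 [ 0.4529 -0.105   0.2099] [ 0.5549 -0.0781  0.2694] [ 0.4998 -0.0835  0.2439]
```

{"name": "play_rows", "arguments": {"deltas": [{"gripper": -1.0,"tx": 0.005,"ty": 0.0,"tz": -0.02,"roll": 0.0},{"gripper": -1.0,"tx": 0.005,"ty": 0.0,"tz": -0.045,"roll": 0.0},{"gripper": -1.0,"tx": -0.015,"ty": 0.0,"tz": -0.045,"roll": 0.0},{"gripper": -1.0,"tx": -0.026,"ty": 0.0,"tz": -0.04,"roll": 0.0},{"gripper": -1.0,"tx": -0.026,"ty": 0.0,"tz": -0.02,"roll": 0.0},{"gripper": -1.0,"tx": -0.026,"ty": 0.0,"tz": -0.01,"roll": 0.0},{"gripper": -1.0,"tx": -0.036,"ty": 0.0,"tz": 0.002,"roll": 0.0},{"gripper": -1.0,"tx": -0.044,"ty": 0.0,"tz": 0.014,"roll": 0.0},{"gripper": -1.0,"tx": -0.053,"ty": 0.0,"tz": 0.03,"roll": 0.0},{"gripper": -1.0,"tx": -0.061,"ty": 0.0,"tz": 0.046,"roll": 0.0},{"gripper": -1.0,"tx": -0.066,"ty": 0.0,"tz": 0.058,"roll": 0.0},{"gripper": -1.0,"tx": -0.066,"ty": 0.0,"tz": 0.058,"roll": 0.0}]}}

```text
clock: 12.75
eef_pos: [0.5034, -0.0463, 0.1911]
tcp_rot: [[0.041, -0.999, -0.003], [-0.999, -0.041, -0.001], [0.001, 0.003, -1.0]]
ft_force: [0.3, 0.6, -0.4]
finger_gap: 0.0004
finger_force: 0.0
```

```bash
python3 - <<'E'
from h import *
p,d=arm.read_camera("side"); np.savez("side4.npz",p=p,d=d)
cv2.imwrite("pics/side4.png",cv2.resize(p[30:270,220:440,::-1],None,fx=2.4,fy=2.4))
E
```

```text
(no output)
```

View pics/side4.png

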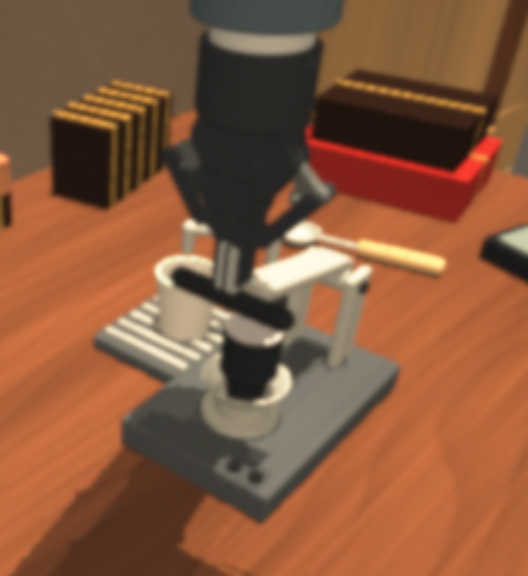

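The bar is at crop (232,295) under the fingertips, the arm is nearly level and the capsule is upright. I'll press on slowly.

{"name": "play_rows", "arguments": {"deltas": [{"gripper": -1.0,"tx": -0.002,"ty": 0.0,"tz": 0.008,"roll": 0.0},{"gripper": -1.0,"tx": -0.003,"ty": 0.0,"tz": 0.015,"roll": 0.0},{"gripper": -1.0,"tx": -0.004,"ty": 0.0,"tz": 0.022,"roll": 0.0},{"gripper": -1.0,"tx": -0.005,"ty": 0.0,"tz": 0.028,"roll": 0.0},{"gripper": -1.0,"tx": -0.006,"ty": 0.0,"tz": 0.033,"roll": 0.0},{"gripper": -1.0,"tx": -0.006,"ty": 0.0,"tz": 0.037,"roll": 0.0},{"gripper": -1.0,"tx": -0.006,"ty": 0.0,"tz": 0.039,"roll": 0.0},{"gripper": -1.0,"tx": -0.006,"ty": 0.0,"tz": 0.039,"roll": 0.0}]}}

```text
clock: 13.8
eef_pos: [0.5038, -0.0406, 0.1531]
tcp_rot: [[0.041, -0.999, -0.0], [-0.999, -0.041, -0.0], [0.0, 0.0, -1.0]]
ft_force: [-0.5, 0.1, 0.3]
finger_gap: -0.0003
finger_force: 0.1
```

{"name": "play_rows", "arguments": {"deltas": [{"gripper": -1.0,"tx": 0.0,"ty": 0.0,"tz": 0.002,"roll": 0.0},{"gripper": -1.0,"tx": 0.0,"ty": 0.0,"tz": 0.003,"roll": 0.0},{"gripper": -1.0,"tx": 0.0,"ty": 0.0,"tz": 0.003,"roll": 0.0}]}}

```text
clock: 14.18
eef_pos: [0.5039, -0.0404, 0.1509]
tcp_rot: [[0.041, -0.999, 0.0], [-0.999, -0.041, -0.0], [0.0, -0.0, -1.0]]
ft_force: [-2.4, 2.6, 6.6]
finger_gap: 0.0004
finger_force: 3.2
```

{"name": "play_rows", "arguments": {"deltas": [{"gripper": -1.0,"tx": 0.0,"ty": 0.0,"tz": 0.002,"roll": 0.0},{"gripper": -1.0,"tx": 0.0,"ty": 0.0,"tz": 0.002,"roll": 0.0},{"gripper": -1.0,"tx": 0.0,"ty": 0.0,"tz": 0.002,"roll": 0.0}]}}

```text
clock: 14.55
eef_pos: [0.504, -0.0404, 0.1507]
tcp_rot: [[0.042, -0.999, 0.002], [-0.999, -0.042, -0.0], [0.0, -0.002, -1.0]]
ft_force: [-7.0, 3.1, 17.0]
finger_gap: -0.0002
finger_force: 8.6
```

The force is rising while the height stays put, so the clamp is on its stop. I'll back off and check.

{"name": "play_rows", "arguments": {"deltas": [{"gripper": -1.0,"tx": 0.0,"ty": 0.0,"tz": -0.01,"roll": 0.0},{"gripper": -1.0,"tx": 0.0,"ty": 0.0,"tz": -0.05,"roll": 0.0},{"gripper": -1.0,"tx": 0.0,"ty": 0.0,"tz": -0.1,"roll": 0.0},{"gripper": -1.0,"tx": 0.0,"ty": 0.0,"tz": -0.15,"roll": 0.0},{"gripper": -1.0,"tx": 0.0,"ty": 0.0,"tz": -0.15,"roll": 0.0},{"gripper": -1.0,"tx": 0.0,"ty": 0.0,"tz": -0.15,"roll": 0.0}]}}

```text
clock: 15.3
eef_pos: [0.5036, -0.0404, 0.2975]
tcp_rot: [[0.041, -0.999, -0.001], [-0.999, -0.041, 0.0], [-0.0, 0.001, -1.0]]
ft_force: [-0.3, 0.1, -1.1]
finger_gap: 0.0004
finger_force: 0.0
```

```bash
python3 - <<'E'
from h import *
p,d=arm.read_camera("side"); P=pts("side",d)
cv2.imwrite("pics/side5.png",cv2.resize(p[30:270,220:440,::-1],None,fx=2.4,fy=2.4))
m=(p.max(-1)<75)&(abs(P[...,0]-.504)<.052)&(abs(P[...,1]+.039)<.012)&(P[...,2]>.11)&(P[...,2]<.2)
q=P[m];print(len(q),q.min(0).round(4),q.max(0).round(4),np.percentile(q[:,2],[50,90,97]).round(4))
m=(p.min(-1)>100)&(abs(P[...,0]-.508)<.012)&(P[...,1]>-.2)&(P[...,1]<-.06)&(P[...,2]>.11)&(P[...,2]<.2)
q=P[m];print("arm top fit z=ky+c",np.polyfit(q[:,1],q[:,2],1).round(4),len(q))
E
```

```text
444 [ 0.4525 -0.0459  0.1238] [ 0.5525 -0.0284  0.1408] [0.1356 0.1392 0.1399]
arm top fit z=ky+c [-0.0017  0.1363] 440
```

View pics/side5.png

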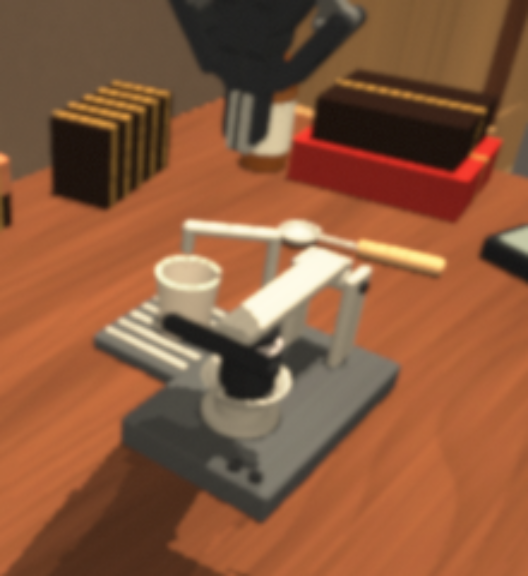

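The arm is level (slope −0.002). The bar is at crop (225,343) with its top at about 0.138 m, the capsule is pressed home in the cradle, and the gripper is clear.

```bash
python3 -c "
from bench import arm
print(arm.sign_off())"
```

```text
the job is handed in; nothing more can be done
None
```

The tall capsule stands upright, foil lid up, in the cradle, the clamp is shut on its stop with the gripper clear, and I handed the job in at about 15 s; no verdict came back.

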